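# Top up the sample tray and slide it into its holder

### The arm

A 7-joint arm with a two-finger parallel gripper is mounted at the origin on the work surface. World frame = base frame: x ahead of the robot, y to its left, z up, the work surface at z = 0. Lengths are in m, angles in rad, forces in N, time in s.
With the tool pointing down it reaches from about 0.4 to 0.875 m from the base axis. Payload 19.3 kg.
Tool frame: the origin (TCP) lies between the finger pads; the fingertips stand bot.tcp_to_tips ahead of it and the grasp point (between the pads) is the TCP (bot.tcp_to_tips is the distance from the TCP to the fingertips, in m); z points along the fingers, y is the line along which they close (so a half turn about z gives the same grasp; the last joint's range is limited). The gripper opens to 85 mm and grips with 20 to 120 N. Pads are 22 mm wide; open, the fingers measure 114 mm over their backs; the gripper's body (76 mm by 85 mm) begins 54 mm behind the grasp point. The pads swing forward as they close: fully open they stand 13 mm farther back than shut.
Start: joints at [1.262, 0.521, -0.036, 1.599, 0.021, 1.021, -0.113], TCP at [0.148, -0.607, 0.25] pointing down, gripper open.
Joint ranges: [-2.91, 2.91], [-0.3, 2.13], [-1.5, 1.42], [0.17, 2.43], [-1.26, 4.41], [0.16, 1.93], [-2.52, 2.52]. Speed limits (rad/s): [1.89, 1.89, 2.39, 2.39, 3.01, 3.01, 3.01].

### API

Orientations are given as [roll, pitch, yaw] about the fixed x, y, z axes, in that order (R = Rz(yaw) Ry(pitch) Rx(roll)).
In Python, from workcell import telemetry, grab_frame, bot gives the robot as it stands. The module is installed in compiled form; this text tells all that it offers.
- The arm moves only by the shell command python3 -m crank 'ROWS' [FORCE]. ROWS is text: rows parted by semicolons, each of 7 numbers parted by spaces: the finger opening in m, from 0 to 0.0854, then the shift along the tool's x, y, z in m, then the turn, a rotation vector about the tool's x, y, z in degrees. A call has exactly 8 rows; each row shifts and turns the commanded pose from where the row before left it, along the tool's axes as they then stand; what a row does not reach is not made up. A row lasts 1/12 s, in which the tool goes at most 41.7 mm and 7.16 degrees, less where a joint would pass 70% of its speed; a pose out of reach is approached as far as the arm can. A call with a gripper value outside its range is refused whole. The fingers move at their own pace and stop on an object; FORCE is the grip in N (left out, the last holds). Time passes only in rows, so rows that do not move let the fingers close, or fill a call up. It gives the time, the measured TCP pose, the force, the opening and the grip force at its end, in the units of the state.
- telemetry.observe(): the state, without advancing time (a new reading comes with each control period).
- grab_frame(name): name is "scene" or "top"; returns a dict with "pixels" (400x640x3 uint8, red, green, blue), "depth" (400x640 float32, m along the optical axis (not along the pixel's ray), 0 where there is no reading), "vertical_fov" (degrees; the focal length in pixels is half the picture's height over the tangent of half this angle, whatever the lens; pixels are square), "cx", "cy" (the principal point, pixels), "R" (3x3) and "t" (3): a world point X has camera coordinates R X + t. Camera axes: x right, y down, z forward; pixel columns grow to the right and rows downward; lengths in m; the calibration is good to about 2 mm. A picture is of the moment at which its call begins.
- bot.job_done(): hands the job in; it is judged then, once.
The state is a dict: "clock": time; "qpos": joint angles; "qd": joint speeds; "joint_efforts": joint torques, N m; "position": TCP position; "tool_rot": TCP orientation; "force": force on the tool from outside, world axes, zero at the start; "moment": the same for the moment, N m; "grip_width": finger opening in m; "finger_force": force on a finger pad.
Only numpy, scipy, OpenCV 4.12 (cv2) and the standard library are available. Lean on these libraries where they do the work, as an engineer would, in place of code of your own. Each camera call takes 0.05 s, during which the arm holds its last target. There are 200 camera calls.

### The job

Stack the closed blue case squarely on top of the two cases standing on the tray, edges lined up, and let go of it while the tray is still outside the holder. Then take the tray by its orange handle and slide it under the lips of the holder until it is fully home against the back unit, with all three cases still in a neat column, and let go. Leave the green case, the bottles and the jar where they are.

Things in the scene. Friction and masses are not known exactly. Their poses are not given: they have to be found in the camera images.
- tray: Loose aluminium tray, a flat plate 190 (x) x 130 (y) x 6 mm on the bench, 0.4 kg empty. Origin: centre of its underside; +x is the end that enters the holder first, z up. A low frame (inside 88 x 64 mm, top 12 mm above the bench) centred at x = +35, y = 0 mm holds the column of cases, long sides along x. The outer 15 mm of both long edges are bare and run under the holder's lips.
- tray_handle (a point): Centre of the top face of the tray's upright orange handle, a block 30 (along tray x) x 20 (along tray y) mm that stands from 6 to 60 mm above the bench near the trailing end, at x = -80, y = 0 mm of the tray. Axes as the tray's.
- lower_case: Yellow-lidded closed flat sample case with a lid, 84 (its x) x 60 (its y) x 26 mm high, about 110 g; origin at the centre of its underside, z up. Stands in the frame of the tray, its underside 6 mm above the bench: the lowest case of the column.
- upper_case: White-lidded, grey closed flat sample case with a lid, 84 (its x) x 60 (its y) x 26 mm high, about 110 g; origin at the centre of its underside, z up. Stands on the yellow-lidded case; its top, 58 mm above the bench, is where the blue case goes.
- blue_case: All-blue closed flat sample case with a lid, 84 (its x) x 60 (its y) x 26 mm high, about 110 g; origin at the centre of its underside, z up. Lies on the bench, to be stacked on the column.
- green_case: All-green closed flat sample case with a lid, 84 (its x) x 60 (its y) x 26 mm high, about 110 g; origin at the centre of its underside, z up. Lies on the bench; a bystander that stays there.
- holder: Fixed slotted holder: two aluminium rails with blue lips, open above between them, and a white back unit (170 mm wide, 70 mm high, face at x = +95 mm) that stops the tray. Origin: where the tray's origin lies, on the bench, when fully home, axes then alike. The tray slides in along +x on the bench. Rails from x = -55 to +95 mm, inner faces 138 mm apart, tops 18 mm high.
- holder_mouth (a point): Middle of the holder's mouth, on the bench at holder x = -55 mm; axes as the holder's. From here outward low side guides (12 mm high) flare to about 170 mm apart at x = -92 mm. Inside, the lips reach in to 55 mm either side of the middle line, undersides 11 mm and tops 17 mm above the bench; at the mouth they bend up a little.
- bottle_a: Clear bottle with red cap, 70 mm across, 140 mm high; origin at the centre of its underside. Bystander.
- bottle_b: Clear bottle with blue cap, 60 mm across, 120 mm high; origin at the centre of its underside. Bystander.
- jar: Clear jar with metal cap, 90 mm across, 110 mm high; origin at the centre of its underside. Bystander.

How it is judged:
On the way:
1. the blue case is stacked squarely on the column on the tray and let go, the tray still outside the holder (x of blue_case in the frame of upper_case between -0.008 and 0.008 m and y of blue_case in the frame of upper_case between -0.008 and 0.008 m and z of blue_case in the frame of upper_case between 0.022 and 0.03 m and angle between the x axis of blue_case and the x axis of upper_case, either way round below 0.14 rad and x of upper_case in the frame of lower_case between -0.01 and 0.01 m and y of upper_case in the frame of lower_case between -0.01 and 0.01 m and z of upper_case in the frame of lower_case between 0.022 and 0.03 m and angle between the x axis of upper_case and the x axis of lower_case, either way round below 0.17 rad and x of lower_case in the frame of tray between 0.029 and 0.041 m and y of lower_case in the frame of tray between -0.006 and 0.006 m and z of lower_case in the frame of tray between 0.003 and 0.01 m and contact force between the fingers and blue_case below 0.3 N and x of tray in the frame of holder below -0.13 m), for 0.2 s.
At the end, for the whole second after the job is handed in: The tray lies flat under the holder's lips, within 8 mm of the back unit, in line with the rails, at rest. On it the yellow-lidded case stands in its frame, the white-lidded one on it (within 10 mm, 0.17 rad), the blue one on top (within 8 mm each way, 0.14 rad), at rest (x of tray in the frame of holder between -0.008 and 0.004 m and y of tray in the frame of holder between -0.006 and 0.006 m and z of tray in the frame of holder between -0.003 and 0.004 m and angle between the x axis of tray and the x axis of holder, either way round below 0.07 rad and angle between tray's own z axis and vertical below 0.04 rad and x of blue_case in the frame of upper_case between -0.008 and 0.008 m and y of blue_case in the frame of upper_case between -0.008 and 0.008 m and z of blue_case in the frame of upper_case between 0.022 and 0.03 m and angle between the x axis of blue_case and the x axis of upper_case, either way round below 0.14 rad and x of upper_case in the frame of lower_case between -0.01 and 0.01 m and y of upper_case in the frame of lower_case between -0.01 and 0.01 m and z of upper_case in the frame of lower_case between 0.022 and 0.03 m and angle between the x axis of upper_case and the x axis of lower_case, either way round below 0.17 rad and x of lower_case in the frame of tray between 0.029 and 0.041 m and y of lower_case in the frame of tray between -0.006 and 0.006 m and z of lower_case in the frame of tray between 0.003 and 0.01 m and linear speed of each of tray, blue_case below 0.01 m/s); the robot touches nothing.
It fails at once if the green case is moved more than 40 mm (distance of green_case from where it was at the start of the episode above 0.04 m).
It fails at once if the red-capped bottle is moved more than 40 mm (distance of bottle_a from where it was at the start of the episode above 0.04 m).
It fails at once if the blue-capped bottle is moved more than 40 mm (distance of bottle_b from where it was at the start of the episode above 0.04 m).
It fails at once if the jar is moved more than 40 mm (distance of jar from where it was at the start of the episode above 0.04 m).
It also fails if it takes over 58 s, if anything falls off the work surface, if the arm or the gripper's body presses on something with over 40 N, if the wrist force passes 120 N, or if a joint passes its speed limit or range.

## Working session

There is one attempt and no reset: what is moved stays moved. The work goes in short steps, Python scripts to look and compute and a shell command to move; the robot and the scene stay as the last step left them, time stands still between calls to the robot, and variables do not carry over. Pictures are saved under pics/ and viewed, at most 10 in all, crops included, and the job is handed in when it is done.

```bash
mkdir -p pics
cat > h.py <<'E'
import numpy as np, cv2
from workcell import telemetry, grab_frame, bot
def cloud(f):
    d=f["depth"];h,w=d.shape
    fl=h/2/np.tan(np.radians(f["vertical_fov"])/2)
    v,u=np.mgrid[:h,:w]
    P=np.dstack([(u-f["cx"])/fl*d,(v-f["cy"])/fl*d,d])
    return (P-np.array(f["t"]))@np.array(f["R"])
E
python3 - <<'E'
from h import *
s=telemetry.observe();print(s,bot.tcp_to_tips)
for n in("scene","top"):
    f=grab_frame(n);cv2.imwrite(f"pics/{n}0.png",f["pixels"][...,::-1]);np.savez(f"{n}0.npz",**f)
    print(n,f["vertical_fov"],f["cx"],f["cy"],-np.array(f["R"]).T@np.array(f["t"]),np.array(f["R"]).round(2).tolist())
E
```

```text
{'clock': 0.0, 'qpos': array([ 1.26179786,  0.52204847, -0.03632268,  1.60002271,  0.02120224,
        1.02112649, -0.11281371]), 'qd': array([ 1.25110404e-03,  1.11938466e-03, -1.35272010e-03,  8.48474517e-04,
       -7.16312313e-04,  9.06421690e-05,  8.34001272e-04]), 'joint_efforts': array([-3.39963417e-04, -9.27105403e+01,  1.97998904e+00, -3.69926906e+01,
        1.78713439e-02,  8.21323920e-03,  2.33147807e-05]), 'position': array([ 0.1477151 , -0.60694631,  0.24969905]), 'tool_rot': array([-3.14037629e+00,  9.31561043e-05,  2.38772183e-01]), 'force': array([-0.05381198, -0.22386892, -0.07198709]), 'moment': array([-0.0041512 , -0.00209122, -0.04625214]), 'finger_force': 0.0, 'grip_width': 0.08570708103078117} 0.019
scene 55.13040741778287 319.7197987865281 198.01944843131145 [ 1.14348697 -0.87082866  0.82335403] [[0.8, 0.6, 0.01], [0.36, -0.46, -0.81], [-0.48, 0.65, -0.59]]
top 57.04915841729016 319.55486524155896 204.19002633029245 [4.06720244e-01 3.29067801e-04 1.29661174e+00] [[-0.01, -1.0, 0.02], [-1.0, 0.01, -0.09], [0.09, -0.02, -1.0]]
```

View pics/top0.png

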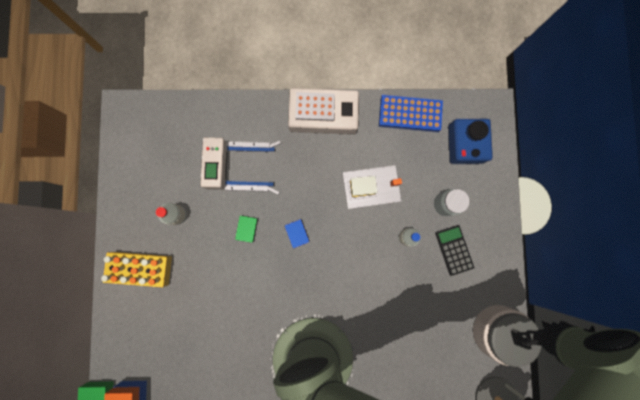

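View pics/scene0.png

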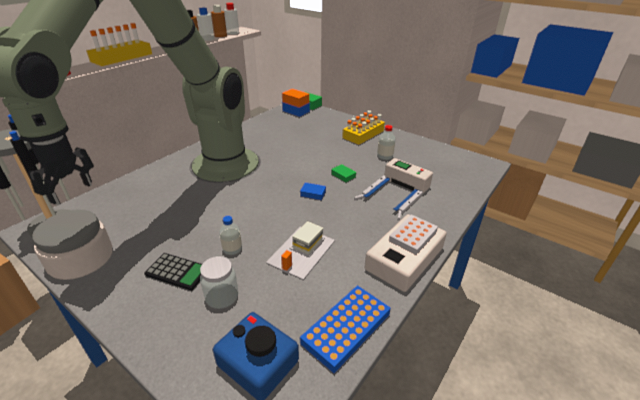

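The top view shows the tray at (372,187) with its column at (363,186) and its handle at (396,183). The blue case is at (297,233), green at (246,228), and the holder at (245,167) opens to the right, so the tray slides towards +y. The scene view agrees.

```bash
cat >> h.py <<'E'
def rect(P):
    """min-area rectangle of world xy points: centre, long, short, yaw of long side (deg)"""
    (c,(a,b),t)=cv2.minAreaRect((P[:,:2]*1000).astype(np.float32))
    if a<b:a,b,t=b,a,t+90
    return np.round(c,1),round(a,1),round(b,1),round((t+90)%180-90,1)
def big(m):
    n,l,s,_=cv2.connectedComponentsWithStats(m.astype(np.uint8));return l==1+np.argmax(s[1:,4])
def hsv(f):return cv2.cvtColor(f["pixels"],cv2.COLOR_RGB2HSV).astype(int)
def rayz(f,uv,z):
    fl=200/np.tan(np.radians(f["vertical_fov"])/2);R=np.array(f["R"]);o=-R.T@np.array(f["t"])
    uv=np.atleast_2d(uv);d=np.c_[(uv[:,0]-f["cx"])/fl,(uv[:,1]-f["cy"])/fl,np.ones(len(uv))]@R
    return o+d*((z-o[2])/d[:,2])[:,None]
E
cat > m.py <<'E'
from h import *
for n in("scene","top"):
    f=dict(np.load(f"{n}0.npz"));C=cloud(f);H=hsv(f);h,s,v=H[...,0],H[...,1],H[...,2];x,y,z=C[...,0],C[...,1],C[...,2]
    ws=(x>.25)&(x<.9)&(y>-.35)&(y<.5)&(f["depth"]>0)
    print(n)
    def show(k,m,zt):
        m=big(m);P=C[m];q=np.argwhere(m)[:,::-1]
        print(k,m.sum(),"z",np.percentile(P[:,2],[5,50,95]).round(4),rect(P),"mean",P.mean(0).round(4),"ray",rect(rayz(f,q,zt)))
    b=(h>100)&(h<125)&(s>150)&ws
    near=(x<.6)&(y<.2)&(y>-.05)
    show("blue",b&near&(z>.018),.026)
    show("green",(h>45)&(h<80)&(s>120)&ws&near.astype(bool)|((h>45)&(h<80)&(s>120)&ws&(x<.6)&(y<.3)&(z>.018)),.026)
    show("handle",(h<15)&(s>150)&ws&(y<-.05)&(z>.045),.06)
    t=ws&(y>-.3)&(y<0)&(x>.5)&(x<.75)
    show("top of column",t&(z>.048)&(s<110)&(y>-.2),.058)
    show("tray",t&(z<.02)&(v>130)&(s<60),.006)
    l=(h>100)&(h<125)&(s>100)&ws&(y>.08)&(x>.5)&(z<.04)
    k,lab,st,ce=cv2.connectedComponentsWithStats(l.astype(np.uint8))
    for i in range(1,k):
        if st[i,4]>15:
            P=C[lab==i];print(" lip",st[i,4],rect(rayz(f,np.argwhere(lab==i)[:,::-1],.017)),P[:,2].mean().round(4))
    show("back",ws&(y>.2)&(x>.5)&(z>.06)&(z<.08),.07)
    r=(x>.45)&(x<.8)&(y>.05)&(y<.35)&(z>.006)&(z<.03)&(v>110)
    k,lab,st,ce=cv2.connectedComponentsWithStats(r.astype(np.uint8))
    for i in range(1,k):
        if st[i,4]>40: print(" rail",st[i,4],rect(rayz(f,np.argwhere(lab==i)[:,::-1],.017)))
f=dict(np.load("top0.npz"))["pixels"][...,::-1]
cv2.imwrite("pics/crop.png",cv2.resize(f[120:260,190:430],None,fx=3.3,fy=3.3,interpolation=cv2.INTER_CUBIC))
E
python3 m.py
```

```text
scene
blue 222 z [0.0192 0.0223 0.025 ] (array([427.3,  48.7]), 82.4, 63.9, 16.8) mean [0.4278 0.0472 0.0222] ray (array([431.2,  43. ]), 83.3, 64.4, 19.9)
green 225 z [0.0062 0.0217 0.0252] (array([442.6, 222.8]), 88.0, 63.6, -10.0) mean [0.4474 0.2147 0.0198] ray (array([453.6, 205.5]), 98.9, 79.9, -7.7)
handle 68 z [0.0472 0.0558 0.059 ] (array([ 600. , -296.3]), 28.3, 18.5, -84.0) mean [ 0.6018 -0.2982  0.0546] ray (array([ 605.1, -302.1]), 35.8, 22.5, -49.3)
top of column 262 z [0.0526 0.055  0.0577] (array([ 585.3, -171.3]), 63.0, 61.0, -83.2) mean [ 0.5868 -0.1707  0.055 ] ray (array([ 588.9, -173.4]), 61.7, 60.7, 5.9)
tray 4240 z [-0.0055 -0.0025  0.0042] (array([ 625., -150.]), 299.9, 249.9, 90.0) mean [ 0.6467 -0.1583 -0.0017] ray (array([ 630.5, -156.7]), 299.3, 248.9, 89.7)
 lip 93 (array([605.1, 213.8]), 158.3, 15.1, 87.3) 0.0134
 lip 68 (array([726., 209.]), 158.5, 13.6, 88.7) 0.014
back 460 z [0.0617 0.0665 0.0703] (array([668.6, 330.3]), 170.6, 75.4, -2.2) mean [0.6733 0.3245 0.0665] ray (array([673.1, 318.1]), 168.8, 77.5, -2.4)
 rail 69 (array([461.5, 227. ]), 57.8,
[... 645 characters left out ...]
-170.2]), 63.8, 60.2, -84.9) mean [ 0.5821 -0.1687  0.0587] ray (array([ 581.2, -167.9]), 61.9, 61.8, 89.5)
tray 5260 z [-0.0029  0.002   0.0096] (array([ 625.1, -150.2]), 299.6, 250.0, 89.8) mean [ 0.6276 -0.1457  0.0025] ray (array([ 623.8, -150.8]), 300.0, 248.2, 89.7)
 lip 123 (array([722.7, 211.1]), 158.4, 9.5, 88.2) 0.0181
 lip 115 (array([601.8, 215.6]), 160.4, 9.6, 86.8) 0.0175
back 1052 z [0.0658 0.0709 0.0759] (array([664.4, 333. ]), 168.1, 71.3, -1.5) mean [0.6632 0.3312 0.0708] ray (array([663.9, 331.2]), 168.8, 71.4, -2.1)
 rail 413 (array([729.8, 198.6]), 183.0, 38.0, -89.2)
 rail 446 (array([592.1, 229.6]), 233.3, 39.2, 85.9)
 rail 156 (array([468. , 221.8]), 62.0, 34.6, 89.4)
```

View pics/crop.png

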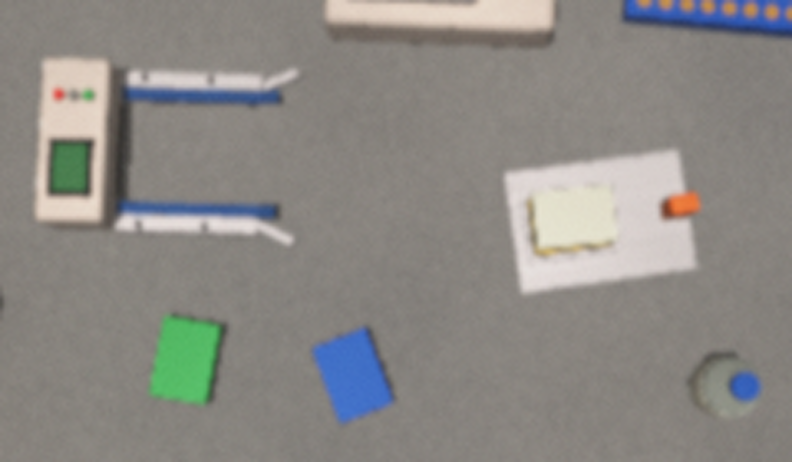

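The crop shows the tray angled about 5° to the holder axis, with the column and handle clear. My column and tray masks were poor, so I'm redoing those and starting the motion towards the blue case.

```bash
cat >> h.py <<'E'
from scipy.spatial.transform import Rotation as Ro
def delta(xyz,yaw):
    """shift along tool axes (mm), turn about tool axes (deg), to reach a down-pointing pose"""
    s=telemetry.observe();R=Ro.from_euler("xyz",s["tool_rot"]);T=Ro.from_euler("xyz",[180,0,yaw],degrees=True)
    d=R.inv().apply(np.array(xyz)-s["position"])*1000;r=np.degrees((R.inv()*T).as_rotvec())
    print("t",round(s["clock"],2),"at",s["position"].round(4),np.degrees(s["tool_rot"]).round(2),"shift",d.round(1),"turn",r.round(2))
E
python3 - <<'E'
from h import *
for n in("scene","top"):
    f=dict(np.load(f"{n}0.npz"));C=cloud(f);H=hsv(f);h,s,v=H[...,0],H[...,1],H[...,2];x,y,z=C[...,0],C[...,1],C[...,2]
    t=(y>-.36)&(y<-.05)&(x>.48)&(x<.72)
    ray=lambda m,zt:rect(rayz(f,np.argwhere(m)[:,::-1],zt))
    m=big(t&(z>.05)&(z<.066)&(s<110)&(y>-.26));print(n,"col",m.sum(),rect(C[m]),ray(m,.058))
    for th in(150,170):
        m=big(t&(v>th)&(z<.02)&(s<60));print("tray",m.sum(),rect(C[m]),ray(m,.006))
    m=big((z>.08)&(x>.4)&(x<.7)&(y<-.38)&(y>-.6));print("jar",C[m].mean(0),rect(C[m]))
delta([.40,-.25,.25],13.7);delta([.426,.05,.15],20)
E
python3 -m crank '0.085 0.02 -0.03 0 0 0 0;0.085 0.02 -0.035 0 0 0 0;0.085 0.02 -0.035 0 0 0 0;0.085 0.02 -0.035 0 0 0 0;0.085 0.02 -0.035 0 0 0 0;0.085 0.02 -0.035 0 0 0 0;0.085 0.02 -0.035 0 0 0 0;0.085 0.02 -0.035 0 0 0 0' 30
python3 -c "
from h import *
delta([.426,.05,.12],20)"
```

```text
scene col 388 (array([ 586.3, -183.3]), 86.7, 62.1, -84.7) (array([ 590.2, -187. ]), 88.0, 61.5, -84.0)
tray 1153 (array([ 569.2, -193.5]), 238.7, 164.7, -83.9) (array([ 573.8, -200.1]), 229.1, 162.1, -84.5)
tray 990 (array([ 583. , -211.2]), 200.3, 137.3, -82.6) (array([ 587.9, -215.3]), 192.0, 130.6, -82.6)
jar [ 0.53327283 -0.48509421  0.10123863] (array([ 526.1, -482.1]), 81.3, 81.3, 0.2)
top col 431 (array([ 582.8, -180.1]), 83.9, 60.2, -84.6) (array([ 582.7, -179.9]), 84.2, 60.1, -84.7)
tray 1572 (array([ 588. , -216.9]), 200.0, 139.0, -82.2) (array([ 586.6, -215.7]), 198.0, 138.7, -82.6)
tray 1437 (array([ 587.4, -215.9]), 193.5, 133.7, -82.5) (array([ 586.5, -215.3]), 192.2, 133.1, -82.8)
jar [ 0.52069146 -0.47069632  0.10566378] (array([ 522.8, -474.4]), 84.2, 83.3, -26.5)
t 0.1 at [ 0.1477 -0.607   0.2498] [-179.94    0.     13.68] shift [ 3.295e+02 -2.872e+02  1.000e-01] turn [-0.06  0.   -0.02]
t 0.1 at [ 0.1477 -0.607   0.2498] [-179.94    0.     13.68] shift [ 425.8 -572.4  100.3] turn [-0.06  0.   -6.32]
clock: 0.77
position: [0.2381, -0.3003, 0.2502]
tool_rot: [3.142, 0.0, 0.239]
force: [2.1, -0.3, 0.0]
grip_width: 0.0852
finger_force: 0.0
t 0.77 at [ 0.2381 -0.3003  0.2502] [1.800e+02 1.000e-02 1.367e+01] shift [ 265.4 -296.   130.1] turn [ 0.    0.01 -6.33]
```

```bash
python3 -m crank '0.085 0.026 -0.030 0 0 0 0;0.085 0.026 -0.030 0.005 0 0 0;0.085 0.026 -0.030 0.010 0 0 0;0.085 0.026 -0.030 0.010 0 0 0;0.085 0.026 -0.030 0.010 0 0 0;0.085 0.026 -0.030 0.010 0 0 0;0.085 0.026 -0.030 0.010 0 0 0;0.085 0.026 -0.030 0.010 0 0 0'
python3 -m crank '0.085 0.026 -0.028 0.010 0 0 0;0.085 0.020 -0.020 0.010 0 0 0;0.085 0.010 -0.008 0.010 0 0 0;0.085 0 0 0.01 0 0 -3;0.085 0 0 0 0 0 -3.3;0.085 0 0 0 0 0 0;0.085 0 0 0 0 0 0;0.085 0 0 0 0 0 0'
python3 - <<'E'
from h import *
delta([.4255,.0495,.022],20.3)
f=grab_frame("scene");cv2.imwrite("pics/s1.png",f["pixels"][...,::-1])
E
```

```text
clock: 1.43
position: [0.3839, -0.0179, 0.1849]
tool_rot: [-3.142, -0.0, 0.238]
force: [1.4, -2.0, 0.3]
grip_width: 0.0849
finger_force: 0.0
clock: 2.1
position: [0.4248, 0.0476, 0.1455]
tool_rot: [3.141, -0.0, 0.346]
force: [0.7, -1.3, -0.9]
grip_width: 0.0849
finger_force: 0.0
t 2.1 at [0.4248 0.0476 0.1455] [ 1.7999e+02 -2.0000e-02  1.9840e+01] shift [  1.2  -1.6 123.5] turn [ 0.01 -0.02 -0.46]
```

View pics/s1.png

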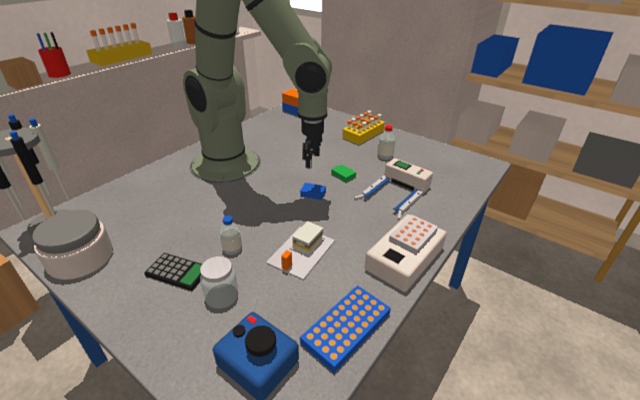

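The gripper at (311,155) hangs right above the blue case at (313,190), with nothing in the way. Descending.

```bash
python3 -m crank '0.085 0.001 -0.0015 0.02 0 0 -0.4;0.085 0 0 0.025 0 0 0;0.085 0 0 0.025 0 0 0;0.085 0 0 0.022 0 0 0;0.085 0 0 0.016 0 0 0;0.085 0 0 0.010 0 0 0;0.085 0 0 0.0055 0 0 0;0.085 0 0 0 0 0 0'
python3 -m crank '0.05 0 0 0 0 0 0;0.05 0 0 0 0 0 0;0.05 0 0 0 0 0 0;0.05 0 0 0 0 0 0;0.05 0 0 0 0 0 0;0.05 0 0 0 0 0 0;0.05 0 0 0 0 0 0;0.05 0 0 0 0 0 0' 30
```

```text
clock: 2.82
position: [0.4249, 0.0496, 0.0212]
tool_rot: [-3.142, 0.001, 0.355]
force: [0.1, 0.1, -0.8]
grip_width: 0.0851
finger_force: 0.0
clock: 3.48
position: [0.4256, 0.0496, 0.0227]
tool_rot: [3.141, -0.002, 0.355]
force: [-1.1, 0.5, 5.1]
grip_width: 0.059
finger_force: 31.1
```

```bash
python3 -m crank '0.05 0 0 -0.008 0 0 0;0.05 0 0 -0.015 0 0 0;0.05 0 0 -0.022 0 0 0;0.05 0 0 -0.025 0 0 -3;0.05 0 0 -0.022 0 0 -6;0.05 0 0 -0.012 0 0 -7;0.05 0 0 -0.005 0 0 -7;0.05 0 0 0 0 0 -7'
python3 -c "
from h import *
delta([.5825,-.18,.131],95.3)"
```

```text
clock: 4.15
position: [0.4259, 0.0492, 0.1331]
tool_rot: [3.139, -0.002, 0.885]
force: [-0.1, -1.0, -1.6]
grip_width: 0.0597
finger_force: 33.7
t 4.15 at [0.4259 0.0492 0.1331] [ 1.7983e+02 -9.0000e-02  5.0690e+01] shift [-78.1 266.4   2.8] turn [ 2.000e-01 -2.000e-02 -4.461e+01]
```

```bash
python3 -m crank '0.05 0 0 0 0 0 -7;0.05 0 0 0 0 0 -7;0.05 0 0 0 0 0 -7;0.05 0 0 0 0 0 -7;0.05 0 0 0 0 0 -7;0.05 0 0 0 0 0 -6;0.05 0 0 0 0 0 -3.6;0.05 0 0 0 0 0 0'
python3 -c "
from h import *
delta([.5825,-.18,.131],95.3)"
```

```text
clock: 4.82
position: [0.4252, 0.0491, 0.1316]
tool_rot: [3.141, 0.001, 1.66]
force: [0.1, 0.3, -0.8]
grip_width: 0.0595
finger_force: 33.7
t 4.82 at [0.4252 0.0491 0.1316] [1.7997e+02 4.0000e-02 9.5130e+01] shift [-242.2  136.2    0.8] turn [ 0.03  0.04 -0.17]
```

```bash
python3 -m crank '0.05 -0.008 0.005 0 0 0 0;0.05 -0.016 0.010 0 0 0 0;0.05 -0.024 0.013 0 0 0 0;0.05 -0.024 0.013 0 0 0 0;0.05 -0.024 0.013 0 0 0 0;0.05 -0.024 0.013 0 0 0 0;0.05 -0.024 0.013 0 0 0 0;0.05 -0.024 0.013 0 0 0 0'
python3 -m crank '0.05 -0.024 0.013 0 0 0 0;0.05 -0.020 0.012 0 0 0 0;0.05 -0.016 0.010 0 0 0 0;0.05 -0.010 0.006 0 0 0 0;0.05 -0.004 0.002 0 0 0 0;0.05 0 0 0 0 0 0;0.05 0 0 0 0 0 0;0.05 0 0 0 0 0 0'
python3 - <<'E'
from h import *
delta([.5825,-.18,.131],95.3)
for n in("scene","top"):
    f=grab_frame(n);C=cloud(f);H=hsv(f);h,s,v=H[...,0],H[...,1],H[...,2];x,y,z=C[...,0],C[...,1],C[...,2]
    m=big((h>100)&(h<125)&(s>120)&(x>.5)&(x<.66)&(y<-.08)&(y>-.28)&(z>.09));P=C[m]
    print(n,m.sum(),rect(P),P.min(0),P.max(0))
    p=f["pixels"][...,::-1];r=p[190:290,240:380] if n=="scene" else p[130:240,310:450]
    cv2.imwrite(f"pics/{n}2.png",cv2.resize(r,None,fx=5,fy=5,interpolation=cv2.INTER_CUBIC))
E
```

```text
clock: 5.48
position: [0.533, -0.1121, 0.1312]
tool_rot: [-3.141, 0.001, 1.654]
force: [-0.1, 0.0, -1.8]
grip_width: 0.0594
finger_force: 33.7
clock: 6.15
position: [0.5813, -0.179, 0.131]
tool_rot: [-3.141, -0.0, 1.658]
force: [-0.3, 0.9, -1.3]
grip_width: 0.0593
finger_force: 33.8
t 6.15 at [ 0.5813 -0.179   0.131 ] [-1.7999e+02 -1.0000e-02  9.5000e+01] shift [-1.1  1.1 -0. ] turn [-0.01 -0.01 -0.3 ]
scene 385 (array([ 583.1, -181.7]), 84.8, 63.9, -84.5) [ 0.54992131 -0.22537504  0.10685388] [ 0.61622028 -0.14191403  0.18106262]
top 140 (array([ 573.4, -148.5]), 61.4, 34.1, 27.8) [ 0.5471632 -0.1707857  0.127224 ] [ 0.60335077 -0.13155874  0.30900528]
```

View pics/scene2.png

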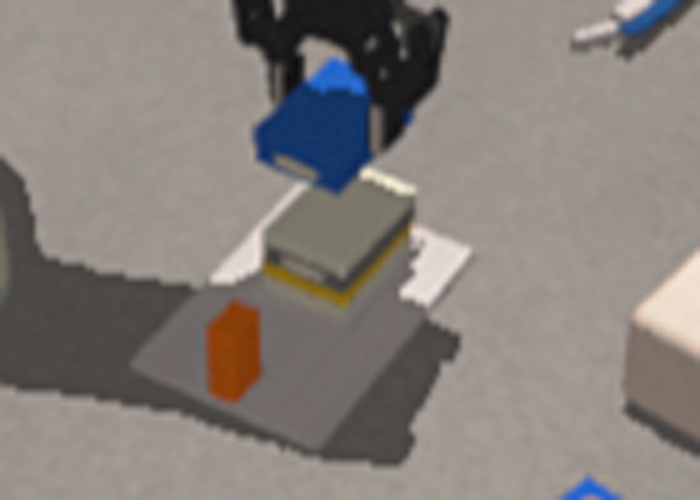

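The scene view shows the blue case held level above the column at (340,230 in the crop), nearly aligned. Compared in the same view, it needs about +2.5 mm in x and −1.5 mm in y. I'll correct that and lower it.

```bash
python3 -m crank '0.05 -0.0017 0.0024 0 0 0 -0.3;0.05 0 0 0.006 0 0 0;0.05 0 0 0.012 0 0 0;0.05 0 0 0.012 0 0 0;0.05 0 0 0.008 0 0 0;0.05 0 0 0.005 0 0 0;0.05 0 0 0.003 0 0 0;0.05 0 0 0 0 0 0'
python3 - <<'E'
from h import *
delta([.5838,-.1805,.0805],95.3)
f=grab_frame("scene");C=cloud(f);H=hsv(f);h,s,v=H[...,0],H[...,1],H[...,2];x,y,z=C[...,0],C[...,1],C[...,2]
w=(x>.5)&(x<.66)&(y<-.08)&(y>-.26)
b=big(w&(h>100)&(h<125)&(s>120)&(z>.05));g=big(w&(z>.028)&(z<.07)&((h<20)|(h>20)&(s<100))&(x>.53)&~b)
print(rect(C[b]),rect(C[g]),np.percentile(C[b][:,2],[1,99]))
cv2.imwrite("pics/s3.png",cv2.resize(f["pixels"][190:290,240:380,::-1],None,fx=5,fy=5,interpolation=cv2.INTER_CUBIC))
E
```

```text
clock: 6.92
position: [0.5839, -0.181, 0.084]
tool_rot: [-3.141, -0.001, 1.663]
force: [0.5, -0.1, -1.1]
grip_width: 0.0591
finger_force: 33.8
t 6.92 at [ 0.5839 -0.181   0.084 ] [-1.7995e+02 -3.0000e-02  9.5290e+01] shift [ 0.5 -0.1  3.5] turn [-0.05 -0.03 -0.01]
(array([ 585. , -182.4]), 88.3, 64.5, -83.9) (array([ 604.5, -192.7]), 101.3, 50.9, 60.8) [0.06349879 0.13217057]
```

View pics/s3.png

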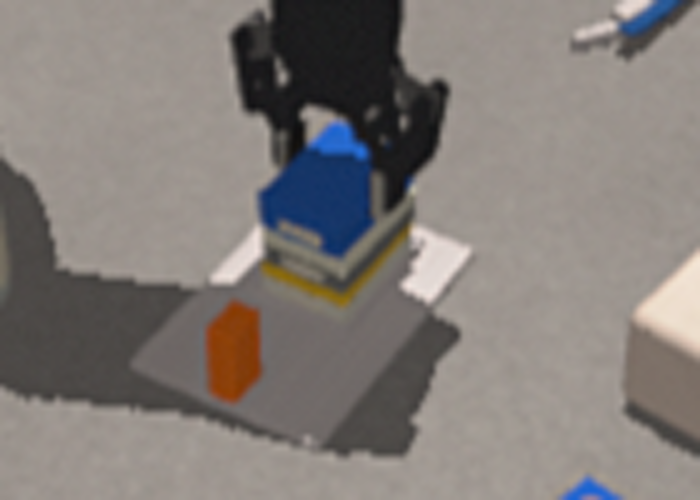

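The blue case hovers just over the white lid. Its left corner (262,225) and front corner (343,255) line up with the column's. Setting it down and releasing.

```bash
python3 -m crank '0.05 0 0 0.0015 0 0 0;0.05 0 0 0.0015 0 0 0;0.05 0 0 0.0007 0 0 0;0.05 0 0 0 0 0 0;0.057 0 0 0 0 0 0;0.061 0 0 0 0 0 0;0.064 0 0 0 0 0 0;0.070 0 0 0 0 0 0'
python3 -m crank '0.075 0 0 0 0 0 0;0.08 0 0 0 0 0 0;0.08 0 0 0 0 0 0;0.08 0 0 -0.008 0 0 0;0.08 0 0 -0.015 0 0 0;0.08 0 0 -0.025 0 0 0;0.08 0 0 -0.025 0 0 0;0.08 0 0 -0.025 0 0 0'
python3 - <<'E'
from h import *
delta([.597,-.295,.18],97)
for n in("scene","top"):
    f=grab_frame(n);C=cloud(f);H=hsv(f);h,s,v=H[...,0],H[...,1],H[...,2];x,y,z=C[...,0],C[...,1],C[...,2]
    b=big((h>100)&(h<125)&(s>120)&(z>.05)&(z<.1)&(x>.5)&(x<.66)&(y<-.08)&(y>-.26));print(n,rect(C[b]),np.percentile(C[b][:,2],[1,99]))
    m=big((y>-.36)&(y<-.22)&(x>.48)&(x<.72)&(h<15)&(s>150));print("handle",rect(C[m]))
    if n=="scene":cv2.imwrite("pics/s4.png",cv2.resize(f["pixels"][190:290,240:380,::-1],None,fx=5,fy=5,interpolation=cv2.INTER_CUBIC))
E
```

```text
clock: 7.63
position: [0.5843, -0.1812, 0.0812]
tool_rot: [3.141, 0.0, 1.663]
force: [0.3, -0.5, 0.3]
grip_width: 0.0701
finger_force: 0.0
clock: 8.3
position: [0.5842, -0.1809, 0.1816]
tool_rot: [3.141, -0.0, 1.663]
force: [-0.0, -0.0, 0.7]
grip_width: 0.0804
finger_force: 0.0
t 8.3 at [ 0.5842 -0.1809  0.1816] [ 1.7996e+02 -1.0000e-02  9.5300e+01] shift [-114.8    2.2    1.6] turn [ 0.04 -0.   -1.7 ]
scene (array([ 587. , -184.1]), 86.2, 58.8, -84.6) [0.06007598 0.08431189]
handle (array([ 592.4, -274.2]), 80.4, 23.9, -71.0)
top (array([ 581.3, -166.2]), 55.5, 50.1, 5.8) [0.08081992 0.09020686]Traceback (most recent call last):
  File "<stdin>", line 6, in <module>
  File "h.py", line 15, in big
    n,l,s,_=cv2.connectedComponentsWithStats(m.astype(np.uint8));return l==1+np.argmax(s[1:,4])
                                                                             ~~~~~~~~~^^^^^^^^^
    return _wrapfunc(a, 'argmax', axis=axis, out=out, **kwds)
    return bound(*args, **kwds)
ValueError: attempt to get argmax of an empty sequence
```

View pics/s4.png

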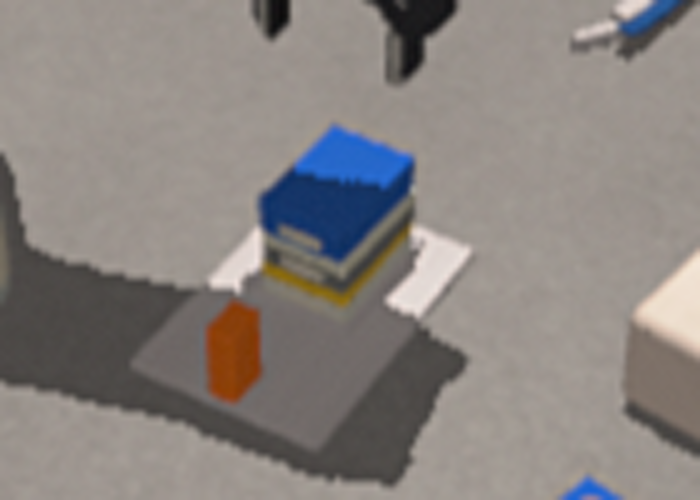

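The column is neat: blue reads (587,-184) against the earlier (586,-183) in the same view. Next, the handle at (232,350 in the crop), about (0.596, -0.294) in the world.

```bash
python3 -m crank '0.06 -0.010 0.001 0 0 0 -1.2;0.06 -0.020 0.001 0 0 0 0;0.06 -0.025 0 0 0 0 0;0.06 -0.025 0 0 0 0 0;0.06 -0.018 0 0 0 0 0;0.06 -0.011 0 0 0 0 0;0.06 -0.005 0 0.005 0 0 0;0.06 0 0 0.010 0 0 0'
python3 -c "
from h import *
delta([.596,-.2945,.043],96.5)"
```

```text
clock: 9.07
position: [0.5992, -0.2948, 0.1647]
tool_rot: [3.14, 0.001, 1.683]
force: [-0.2, -0.2, -0.1]
grip_width: 0.0602
finger_force: 0.0
t 9.07 at [ 0.5992 -0.2948  0.1647] [1.7991e+02 4.0000e-02 9.6430e+01] shift [  0.7  -3.4 121.7] turn [ 0.09  0.04 -0.07]
```

```bash
python3 -m crank '0.06 0.0005 -0.003 0.015 0 0 0;0.06 0 0 0.025 0 0 0;0.06 0 0 0.025 0 0 0;0.06 0 0 0.022 0 0 0;0.06 0 0 0.016 0 0 0;0.06 0 0 0.010 0 0 0;0.06 0 0 0.007 0 0 0;0.06 0 0 0 0 0 0'
python3 -m crank '0.04 0 0 0 0 0 0;0.03 0 0 0 0 0 0;0.025 0 0 0 0 0 0;0.022 0 0 0 0 0 0;0.02 0 0 0 0 0 0;0.015 0 0 0 0 0 0;0.01 0 0 0 0 0 0;0.01 0 0 0 0 0 0' 40
python3 - <<'E'
from h import *
f=grab_frame("scene");C=cloud(f);H=hsv(f);h,s,v=H[...,0],H[...,1],H[...,2];x,y,z=C[...,0],C[...,1],C[...,2]
b=big((h>100)&(h<125)&(s>120)&(z>.05)&(z<.1)&(x>.5)&(x<.66)&(y<-.08)&(y>-.26));print(rect(C[b]))
yaw=np.radians(87.7);e=np.array([np.cos(yaw),np.sin(yaw)]);o=np.array([.662,.202])
for d in(-.26,-.16,-.08,0):
    p=o+e*(d-.08);delta([*p,telemetry.observe()["position"][2]],87.7)
E
```

```text
clock: 9.73
position: [0.5956, -0.2935, 0.0431]
tool_rot: [-3.141, -0.001, 1.685]
force: [1.0, -1.3, 0.5]
grip_width: 0.0598
finger_force: 0.0
clock: 10.4
position: [0.5967, -0.2943, 0.0452]
tool_rot: [3.14, 0.001, 1.684]
force: [2.1, -0.7, 9.7]
grip_width: 0.0195
finger_force: 39.3
(array([ 586.4, -183.1]), 86.6, 59.4, -84.7)
t 10.45 at [ 0.5967 -0.2943  0.0452] [1.7989e+02 6.0000e-02 9.6500e+01] shift [149.7  69.   -0. ] turn [0.12 0.05 8.8 ]
t 10.45 at [ 0.5967 -0.2943  0.0452] [1.7989e+02 6.0000e-02 9.6500e+01] shift [ 2.486e+02  8.430e+01 -1.000e-01] turn [0.12 0.05 8.8 ]
t 10.45 at [ 0.5967 -0.2943  0.0452] [1.7989e+02 6.0000e-02 9.6500e+01] shift [ 3.276e+02  9.660e+01 -1.000e-01] turn [0.12 0.05 8.8 ]
t 10.45 at [ 0.5967 -0.2943  0.0452] [1.7989e+02 6.0000e-02 9.6500e+01] shift [ 4.067e+02  1.088e+02 -2.000e-01] turn [0.12 0.05 8.8 ]
```

```bash
python3 -m crank '0.01 0 0 -0.002 0 0 0;0.01 0.0027 0.0013 0 0 0 0.3;0.01 0.0054 0.0025 0 0 0 0.6;0.01 0.0082 0.0038 0 0 0 0.6;0.01 0.0109 0.005 0 0 0 0.6;0.01 0.0109 0.005 0 0 0 0.6;0.01 0.0109 0.005 0 0 0 0.6;0.01 0.0109 0.005 0 0 0 0.6'
python3 -m crank '0.01 0.0109 0.005 0 0 0 0.6;0.01 0.0109 0.005 0 0 0 0.6;0.01 0.0109 0.005 0 0 0 0.6;0.01 0.0109 0.005 0 0 0 0.6;0.01 0.0109 0.005 0 0 0 0.6;0.01 0.0082 0.0038 0 0 0 0.6;0.01 0.0054 0.0025 0 0 0 0.6;0.01 0.0027 0.0013 0 0 0 0.3'
cat > t.py <<'E'
from h import *
for n in("scene","top"):
    f=grab_frame(n);C=cloud(f);H=hsv(f);h,s,v=H[...,0],H[...,1],H[...,2];x,y,z=C[...,0],C[...,1],C[...,2]
    b=big((h>100)&(h<125)&(s>120)&(z>.062)&(z<.1)&(x>.5)&(x<.76)&(y<.26)&(y>-.2))
    t=big((v>165)&(z<.02)&(z>-.01)&(s<60)&(x>.5)&(x<.76)&(y<.085)&(y>-.3))
    print(n,"blue",rect(C[b]),"tray",rect(C[t]),rect(rayz(f,np.argwhere(t)[:,::-1],.006)))
    r=f["pixels"][130:250,280:440] if n=="scene" else f["pixels"][120:240,190:350]
    cv2.imwrite(f"pics/{n}_{telemetry.observe()['clock']:.1f}.png",cv2.resize(r[...,::-1],None,fx=4,fy=4,interpolation=cv2.INTER_CUBIC))
yaw=np.radians(87.7);e=np.array([np.cos(yaw),np.sin(yaw)]);o=np.array([.662,.202])
s=telemetry.observe();q=s["position"][:2]-o;print("tray in holder from TCP",q@e+.08,q@[-e[1],e[0]],np.degrees(s["tool_rot"][2])-87.7,s["force"].round(1),s["position"][2])
for d in(-.16,0):delta([*(o+e*(d-.08)),.047],87.7)
E
python3 t.py; ls pics
```

```text
clock: 11.12
position: [0.6187, -0.2306, 0.0458]
tool_rot: [-3.141, -0.0, 1.615]
force: [-0.1, -1.5, -5.2]
grip_width: 0.0195
finger_force: 39.5
clock: 11.78
position: [0.6503, -0.1596, 0.046]
tool_rot: [-3.141, -0.0, 1.537]
force: [-0.5, -1.2, -5.7]
grip_width: 0.0192
finger_force: 39.5
scene blue (array([657.5, -49.7]), 86.8, 61.2, 89.4) tray (array([684.7, -58.9]), 172.4, 67.0, 88.0) (array([686.5, -66.4]), 162.6, 65.6, 87.6)
top blue (array([651.8, -46.8]), 77.4, 57.9, 88.7) tray (array([653.3, -80. ]), 192.8, 136.7, 89.6) (array([652.4, -79.5]), 191.6, 133.5, 89.5)
tray in holder from TCP -0.2825009836465376 -0.002746590840644548 0.39742030732472244 [ 0.3  0.9 -6.3] 0.04602825923049667
t 11.88 at [ 0.6502 -0.1603  0.046 ] [ 1.80e+02 -2.00e-02  8.81e+01] shift [122.5  -1.9  -0.9] turn [ 0.   -0.02  0.4 ]
t 11.88 at [ 0.6502 -0.1603  0.046 ] [ 1.80e+02 -2.00e-02  8.81e+01] shift [282.5  -0.8  -0.9] turn [ 0.   -0.02  0.4 ]
crop.png
s1.png
s3.png
s4.png
scene0.png
scene2.png
scene_11.8.png
top0.png
top2.png
top_11.9.png
```

```bash
python3 -m crank '0.01 0.002 -0.0003 0.0005 0 0 0.1;0.01 0.005 -0.0005 0.0005 0 0 0.3;0.01 0.008 -0.0005 0 0 0 0.3;0.01 0.010 -0.0005 0 0 0 0.3;0.01 0.010 -0.0005 0 0 0 0.2;0.01 0.010 -0.0005 0 0 0 0;0.01 0.010 -0.0002 0 0 0 0;0.01 0.010 0 0 0 0 0'
python3 -m crank '0.01 0.010 0 0 0 0 0;0.01 0.010 0 0 0 0 0;0.01 0.010 0 0 0 0 0;0.01 0.010 0 0 0 0 0;0.01 0.008 0 0 0 0 0;0.01 0.005 0 0 0 0 0;0.01 0.002 0 0 0 0 0;0.01 0 0 0 0 0 0'
python3 t.py; ls pics
```

```text
clock: 12.55
position: [0.6503, -0.0949, 0.0452]
tool_rot: [3.141, 0.0, 1.517]
force: [-0.7, -4.0, -1.1]
grip_width: 0.0194
finger_force: 39.9
clock: 13.22
position: [0.6533, -0.0399, 0.0452]
tool_rot: [3.141, -0.001, 1.517]
force: [-0.3, 2.8, 1.1]
grip_width: 0.0193
finger_force: 40.2
scene blue (array([662.3,  70.4]), 87.9, 59.1, 84.7) tray (array([687.5,  28.7]), 110.5, 71.1, 87.6) (array([688.8,  25.7]), 112.8, 69.1, 85.3)
top blue (array([657.7,  71.7]), 80.6, 58.0, 84.7) tray (array([634.3,  13.4]), 139.3, 91.7, 87.1) (array([633.8,  13.8]), 139.3, 91.7, 87.3)
tray in holder from TCP -0.1620610262126288 -0.0010378660489226137 -0.7842930716702625 [0.  4.5 1. ] 0.04522028147935035
t 13.32 at [ 0.6533 -0.0399  0.0452] [ 1.7998e+02 -9.0000e-02  8.6920e+01] shift [ 2.  -1.1 -1.8] turn [ 0.02 -0.09 -0.78]
t 13.32 at [ 0.6533 -0.0399  0.0452] [ 1.7998e+02 -9.0000e-02  8.6920e+01] shift [162.   -3.3  -1.5] turn [ 0.02 -0.09 -0.78]
crop.png
s1.png
s3.png
s4.png
scene0.png
scene2.png
scene_11.8.png
scene_13.3.png
top0.png
top2.png
top_11.9.png
top_13.3.png
```

View pics/top_13.3.png

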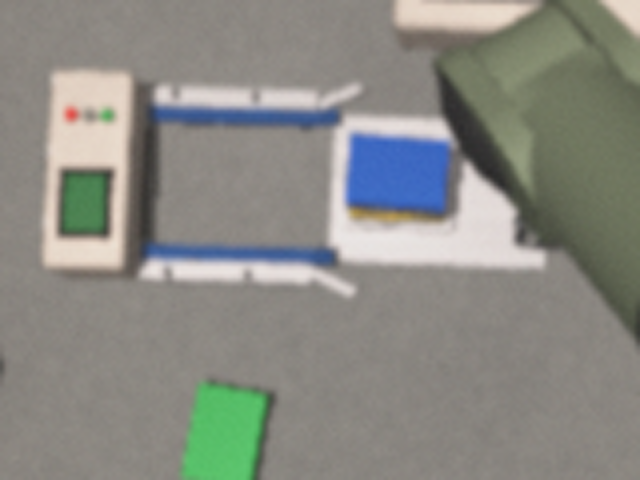

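The top view shows the tray's front edge right at the mouth (335,115–262), centred between the guides and nearly parallel to the lips. The column is still neat. Carrying on in slowly while watching the force.

```bash
python3 -m crank '0.01 0.002 0 0 0 0 0;0.01 0.004 0 0 0 0 0;0.01 0.006 -0.0001 0 0 0 0;0.01 0.007 -0.0001 0 0 0 0;0.01 0.007 -0.0001 0 0 0 0;0.01 0.007 -0.0001 0 0 0 0;0.01 0.005 -0.0001 0 0 0 0;0.01 0.003 0 0 0 0 0'
python3 t.py
```

```text
clock: 13.98
position: [0.6551, -0.0009, 0.0452]
tool_rot: [3.141, 0.001, 1.515]
force: [-0.4, -7.8, 5.2]
grip_width: 0.0195
finger_force: 40.7
scene blue (array([665.2, 109.4]), 87.5, 58.8, 87.3) tray (array([691.6,  48.1]), 73.5, 63.3, 11.0) (array([693.4,  46.2]), 73.1, 62.9, 11.1)
top blue (array([658.9, 110.9]), 80.8, 57.3, 84.7) tray (array([627.6,  35.4]), 96.2, 75.2, 88.2) (array([627.9,  35.9]), 95.6, 75.3, 89.5)
tray in holder from TCP -0.12250320968787083 -0.001214319754404367 -0.8462992592488661 [-0.4 -2.8  2.8] 0.04521243047351784
t 14.08 at [ 6.551e-01 -4.000e-04  4.520e-02] [1.7999e+02 3.0000e-02 8.6850e+01] shift [-37.5  -0.7  -1.8] turn [ 0.01  0.03 -0.85]
t 14.08 at [ 6.551e-01 -4.000e-04  4.520e-02] [1.7999e+02 3.0000e-02 8.6850e+01] shift [122.5  -3.   -1.9] turn [ 0.01  0.03 -0.85]
```

```bash
python3 -m crank '0.01 0.003 0 0 0 0 0;0.01 0.005 -0.0001 0 0 0 0;0.01 0.007 -0.0001 0 0 0 0;0.01 0.008 -0.0001 0 0 0 0;0.01 0.008 -0.0001 0 0 0 0;0.01 0.008 -0.0001 0 0 0 0;0.01 0.008 -0.0001 0 0 0 0;0.01 0.008 -0.0001 0 0 0 0'
python3 -m crank '0.01 0.008 -0.0001 0 0 0 0;0.01 0.008 -0.0001 0 0 0 0;0.01 0.008 -0.0001 0 0 0 0;0.01 0.007 -0.0001 0 0 0 0;0.01 0.006 -0.0001 0 0 0 0;0.01 0.004 0 0 0 0 0;0.01 0.002 0 0 0 0 0;0.01 0 0 0 0 0 0'
python3 t.py
```

```text
clock: 14.75
position: [0.6575, 0.0534, 0.0452]
tool_rot: [3.141, 0.002, 1.515]
force: [-0.4, -8.7, 5.0]
grip_width: 0.0195
finger_force: 40.8
clock: 15.42
position: [0.6593, 0.0972, 0.0452]
tool_rot: [3.141, 0.001, 1.516]
force: [0.5, -4.1, 4.3]
grip_width: 0.0195
finger_force: 40.6
scene blue (array([669. , 207.1]), 90.3, 60.9, 85.9) tray (array([745.9, -57.6]), 58.6, 2.0, 89.4) (array([750.8, -66.6]), 58.3, 0.0, 88.7)Traceback (most recent call last):
  File "t.py", line 5, in <module>
    t=big((v>165)&(z<.02)&(z>-.01)&(s<60)&(x>.5)&(x<.76)&(y<.085)&(y>-.3))
  File "h.py", line 15, in big
    n,l,s,_=cv2.connectedComponentsWithStats(m.astype(np.uint8));return l==1+np.argmax(s[1:,4])
                                                                             ~~~~~~~~~^^^^^^^^^
    return _wrapfunc(a, 'argmax', axis=axis, out=out, **kwds)
    return bound(*args, **kwds)
ValueError: attempt to get argmax of an empty sequence
```

About 25 mm to go by my estimate. Creeping in until the force shows contact with the back unit.

```bash
python3 -m crank '0.01 0.002 0 0 0 0 0;0.01 0.003 0 0 0 0 0;0.01 0.003 0 0 0 0 0;0.01 0.003 0 0 0 0 0;0.01 0.003 0 0 0 0 0;0.01 0.002 0 0 0 0 0;0.01 0.002 0 0 0 0 0;0.01 0.001 0 0 0 0 0'
python3 -m crank '0.01 0.001 0 0 0 0 0;0.01 0.001 0 0 0 0 0;0.01 0.001 0 0 0 0 0;0.01 0.001 0 0 0 0 0;0.01 0 0 0 0 0 0;0.01 0 0 0 0 0 0;0.01 0 0 0 0 0 0;0.01 0 0 0 0 0 0'
```

```text
clock: 16.18
position: [0.6604, 0.1156, 0.0452]
tool_rot: [3.141, 0.002, 1.515]
force: [-0.4, -9.1, 6.3]
grip_width: 0.0193
finger_force: 40.9
clock: 16.85
position: [0.6606, 0.1195, 0.0452]
tool_rot: [3.141, 0.001, 1.515]
force: [-0.3, -7.4, 7.1]
grip_width: 0.0196
finger_force: 40.9
```

```bash
python3 -m crank '0.01 0.001 0 0 0 0 0;0.01 0.001 0 0 0 0 0;0.01 0.001 0 0 0 0 0;0.01 0.001 0 0 0 0 0;0.01 0 0 0 0 0 0;0.01 0 0 0 0 0 0;0.01 0 0 0 0 0 0;0.01 0 0 0 0 0 0'
```

```text
clock: 17.52
position: [0.6609, 0.1231, 0.0452]
tool_rot: [3.141, 0.002, 1.515]
force: [-0.4, -10.4, 7.3]
grip_width: 0.0193
finger_force: 41.1
```

```bash
python3 -m crank '0.01 0.001 0 0 0 0 0;0.01 0.001 0 0 0 0 0;0.01 0.001 0 0 0 0 0;0.01 0.001 0 0 0 0 0;0.01 0 0 0 0 0 0;0.01 0 0 0 0 0 0;0.01 0 0 0 0 0 0;0.01 0 0 0 0 0 0'
```

```text
clock: 18.18
position: [0.661, 0.1233, 0.0452]
tool_rot: [-3.141, 0.007, 1.513]
force: [-5.2, -27.2, 15.9]
grip_width: 0.0193
finger_force: 42.8
```

The TCP stalled at y = 0.1233 with the force up to 27 N, so the tray is home. Relieving the push, releasing and lifting off.

```bash
python3 -m crank '0.01 -0.0015 0 0 0 0 0;0.01 -0.0015 0 0 0 0 0;0.01 0 0 0 0 0 0;0.018 0 0 0 0 0 0;0.022 0 0 0 0 0 0;0.028 0 0 0 0 0 0;0.04 0 0 0 0 0 0;0.05 0 0 0 0 0 0'
python3 -m crank '0.05 0 0 0 0 0 0;0.05 0 0 -0.005 0 0 0;0.05 0 0 -0.015 0 0 0;0.05 0 0 -0.02 0 0 0;0.05 -0.01 0 -0.03 0 0 0;0.05 -0.02 0 -0.03 0 0 0;0.05 -0.03 0 -0.02 0 0 0;0.05 -0.03 0 0 0 0 0'
python3 -m crank '0.05 -0.03 0 0 0 0 0;0.05 -0.03 0 0 0 0 0;0.05 -0.03 0 0 0 0 0;0.05 -0.03 0 0 0 0 0;0.05 -0.03 0 0 0 0 0;0.05 -0.02 0 0 0 0 0;0.05 -0.01 0 0 0 0 0;0.05 0 0 0 0 0 0'
python3 - <<'E'
from h import *
im=[]
for n in("scene","top"):
    f=grab_frame(n);C=cloud(f);H=hsv(f);h,s,v=H[...,0],H[...,1],H[...,2];x,y,z=C[...,0],C[...,1],C[...,2]
    b=big((h>100)&(h<125)&(s>120)&(z>.062)&(z<.1)&(x>.5)&(x<.76)&(y<.26)&(y>0));g=big((h<15)&(s>150)&(x>.6)&(x<.72)&(y<.2)&(y>0)&(z>.045))
    print(n,rect(C[b]),rect(C[g]))
    r=f["pixels"][140:230,340:450] if n=="scene" else f["pixels"][125:215,190:300]
    im.append(cv2.resize(r[...,::-1],None,fx=3.6,fy=3.6,interpolation=cv2.INTER_CUBIC))
cv2.imwrite("pics/end.png",np.hstack(im))
E
```

```text
clock: 18.85
position: [0.6604, 0.1263, 0.045]
tool_rot: [-3.141, -0.001, 1.517]
force: [0.5, 0.2, 0.1]
grip_width: 0.0496
finger_force: 0.0
clock: 19.52
position: [0.6573, 0.0364, 0.1711]
tool_rot: [3.135, -0.001, 1.518]
force: [0.5, -0.8, 0.0]
grip_width: 0.05
finger_force: 0.0
clock: 20.18
position: [0.6457, -0.1463, 0.166]
tool_rot: [3.141, 0.001, 1.513]
force: [-0.0, 1.2, 0.3]
grip_width: 0.0499
finger_force: 0.0
scene (array([668. , 224.1]), 74.6, 61.0, 85.6) (array([664.2, 119.6]), 31.2, 18.4, -86.3)
top (array([664.8, 227.2]), 67.3, 57.6, 84.7) (array([657.3, 119.7]), 23.4, 17.3, 86.0)
```

View pics/end.png

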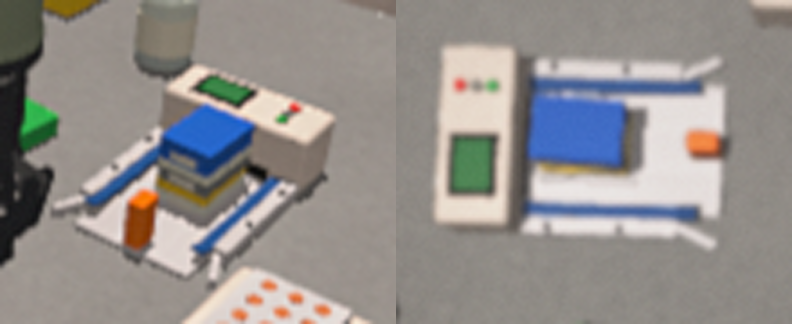

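The tray is home against the back unit with the column standing. The blue case looks slightly skewed at (253,128), so I'm checking the face positions layer by layer.

Run:
```python
from h import *
f=grab_frame("scene");C=cloud(f);H=hsv(f);h,s,v=H[...,0],H[...,1],H[...,2];x,y,z=C[...,0],C[...,1],C[...,2]
bl=(h>100)&(h<125)&(s>120)
m=bl&(z>.06)&(z<.1)&(x>.6)&(x<.74)&(y<.287)&(y>.15);m=big(m);print("blue scene",rect(C[m]),m.sum())
a=np.radians(87.7);e=np.array([np.cos(a),np.sin(a)]);n=np.array([e[1],-e[0]])
D=C[...,:2]-np.array([.662,.202]);X=D@e*1000;Y=D@n*1000   # Y: toward world +x
col=(X>-20)&(X<85)&(abs(Y)<50)
from scipy.optimize import least_squares
for k,(lo,hi) in dict(yellow=(.014,.030),white=(.036,.054),blue=(.062,.079)).items():
    b=col&(z>lo)&(z<hi)&((s>90)|(v>0))
    # front face (-e side): Y in -20..20, side face (+n): X in 10..60
    p=b&(abs(Y)<20)&(X<20);q=b&(X>10)&(X<60)&(Y>15)
    for nm,mm,U,V in(("front",p,Y,X),("side",q,X,Y)):
        if mm.sum()>8:
            c=cv2.fitLine(np.c_[U[mm],V[mm]].astype(np.float32),cv2.DIST_HUBER,0,.01,.01).ravel()
            print(k,nm,mm.sum(),"pos at mid",round(c[3]+c[1]/c[0]*((0 if nm=="front" else 35)-c[2]),1),"slope deg",round(np.degrees(np.arctan(c[1]/c[0])),1))
f=grab_frame("top");C=cloud(f);H=hsv(f);h,s=H[...,0],H[...,1]
m=big((h>100)&(h<125)&(s>120)&(C[...,2]>.07)&(C[...,2]<.1)&(C[...,0]>.6)&(C[...,0]<.74)&(C[...,1]<.287)&(C[...,1]>.15));print("blue top",rect(C[m]))
m=big((s<60)&(H[...,2]>150)&(C[...,2]<.014)&(C[...,2]>-.005)&(C[...,0]>.58)&(C[...,0]<.75)&(C[...,1]<.2)&(C[...,1]>.07));print("tray tail",rect(C[m]))
f=grab_frame("scene")
cv2.imwrite("pics/end2.png",cv2.resize(f["pixels"][160:205,370:425,::-1],None,fx=12,fy=12,interpolation=cv2.INTER_CUBIC))
```

```text
blue scene (array([669.5, 233.1]), 90.3, 62.7, 87.1) 293
yellow front 34 pos at mid -6.4 slope deg -1.4
yellow side 16 pos at mid 33.7 slope deg 1.5
white front 38 pos at mid -6.1 slope deg -3.6
white side 27 pos at mid 35.3 slope deg 3.6
blue front 40 pos at mid -8.2 slope deg 0.5
blue side 24 pos at mid 34.6 slope deg 1.7
blue top (array([665.5, 235.4]), 85.5, 59.0, 83.5)
tray tail (array([662.9, 152.4]), 141.9, 94.9, -0.1)
```

View pics/end2.png

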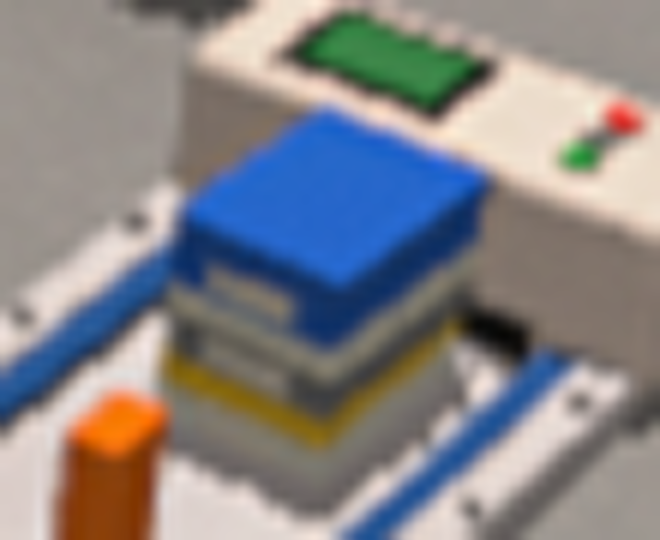

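The close view shows all three layers flush, within about 2 mm, with corners at (170,260), (325,350) and (470,240). The tray is home, so I'm handing in.

```bash
python3 -c "
from workcell import bot
print(bot.job_done())"
```

```text
the job is handed in; nothing more can be done
None
```

The job is handed in at about 20 s of the 58 s: the blue case is stacked on the column, the tray is pushed home until it stopped against the back unit, the three cases measure flush to about 2 mm, and the gripper is clear; the judge returned no verdict.

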